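Clamp the specimen case in its cradle and shut it

ROBOT

A 6-joint arm with a two-finger parallel gripper is mounted at the origin on the work surface. World frame = base frame: x ahead of the robot, y to its left, z up, the work surface at z = 0. Lengths are in m, angles in rad, forces in N, time in s.
With the tool pointing down it reaches from about 0.275 to 0.825 m from the base axis. Payload 4.9 kg.
Tool frame: the origin (TCP) lies at the very end of the fingers, on their centre line; the grasp point (between the pads) lies 19 mm behind it; z points along the fingers, x is the direction in which the jaws open and shut, and the axes are right-handed (so a half turn about z gives the same grasp; the last joint's range is limited). The gripper opens to 85 mm and grips with 20 to 120 N. Pads are 22 mm wide; open, the fingers measure 114 mm over their backs; the gripper's body (76 mm by 85 mm) begins 54 mm behind the grasp point. The pads swing forward as they close: fully open they stand 13 mm farther back than shut.
Start: joints at [1.129, 0.326, -0.193, 1.052, 0, 1.437], TCP at [0.167, 0.524, 0.231] pointing down, gripper open.
Joint ranges: [-2.65, 2.65], [-0.97, 1.79], [-1.3, 1.35], [-1.93, 2.1], [-1.47, 1.37], [-3.14, 3.14]. Speed limits (rad/s): [2.57, 2.57, 3.14, 3.14, 3.14, 3.14].

INTERFACE

Orientations are given as a unit quaternion [w, x, y, z].
In Python, from bench import state, viewer, job gives the robot as it stands.
- The arm moves only by the tool apply_moves, never from a script. Its argument "series" is a list of rows, each an object of numbers: "hand": the opening, from 0 (shut) to 1 (fully open); "dx", "dy", "dz": the shift along the tool's x, y, z in m; "rx", "ry", "rz": the turn, a rotation vector about the tool's x, y, z in degrees. A call has 1 to 5 rows; each row is the pose to reach, as a shift and turn from the pose commanded when the call began, along the tool's axes at that moment; what a row does not reach only later rows make up. A row lasts 1/12 s, in which the tool goes at most 41.7 mm and 7.16 degrees, less where a joint would pass 70% of its speed; a pose out of reach is approached as far as the arm can. A call with a gripper value outside its range is refused whole. The fingers move at their own pace and stop on an object; "grip_force" is the grip in N (left out, the last holds). Time passes only in rows, so rows that repeat a pose let the fingers close. It gives the time, the measured TCP pose, the force and the opening at its end, in the units of the state.
- state(): the state, without advancing time (a new reading comes with each control period).
- viewer.read_camera(name): name is "side" or "top"; returns (picture, depth): 400x640x3 uint8, red, green, blue; 400x640 float32, m along the optical axis (not along the pixel's ray), 0 where there is no reading.
- viewer.camera_info(name): a dict with "intrinsics" (3x3 intrinsics, pixels), "world_from_camera" (4x4, takes a point from camera to world coordinates). Camera axes: x right, y down, z forward; pixel columns grow to the right and rows downward; lengths in m; the calibration is good to about 2 mm. A picture is of the moment at which its call begins. camera_info takes no time and is no camera call.
- job.sign_off(): hands the job in, once; it reports no verdict.
The state is a dict: "time": time; "joint_pos": joint angles; "joint_vel": joint speeds; "effort": joint torques, N m; "position": TCP position; "tcp_rot": TCP orientation; "force": force on the tool from outside, world axes, zero at the start; "wrist_torque": the same for the moment, N m; "opening": finger opening in m.
Only numpy, scipy, OpenCV 4.12 (cv2) and the standard library are available. Lean on these libraries where they do the work, as an engineer would, in place of code of your own. Each camera call takes 0.05 s, during which the arm holds its last target. There are 200 camera calls.

TASK

Make the small butterfly case fast in its wooden cradle: slide it all the way into the corner against the two aluminium stops, swing the red-balled lever so that the brass eccentric turns until it bears firmly on the side of the case and keeps it clamped, without forcing it, and swing the glazed lid fully shut so that its tab drops behind the front rim. Leave the jar, the little cardboard tray and the loupe where they are.

Things in the scene. Friction and masses are not known exactly. Their poses are not given: they have to be found in the camera images.
- cradle: Fixed plywood board, 255 (x) x 315 (y) x 12 mm, on the table. Origin at table height under the centre of the case's place when home; x points to the back stop (away from the robot), y to the side stop, z up. The board spans x -162..+92, y -217..+97 mm. On its -y side, facing the side stop, stands the eccentric clamp.
- back_stop (a point): Middle of the top edge of the back stop's working face, at (55, 0, 38) mm in the cradle's frame. Aluminium bar with a white nylon face, 26 mm above the board, face square to the cradle's x, 130 mm wide (y -65..+65).
- side_stop (a point): Middle of the top edge of the side stop's working face, at (0, 70, 38) mm in the cradle's frame. Aluminium bar with a white nylon face, 26 mm above the board, face square to the cradle's y, 110 mm long (x -55..+55).
- seat (a point): Point on the board's top (z = 12 mm) where the case's origin lies when the case touches both stops.
- case: Loose wooden case, orange butterflies on white: 110 (x) x 140 (y) x 45 mm high without its lid, walls 8 mm, 0.55 to 0.8 kg. Stands on the board; origin at the centre of its underside, axes as the cradle's when home (front wall -x, hinge +x). Starts 25 to 45 mm short of the back stop, 2 to 5 mm off the side stop, slightly askew; slides at a push of 2 to 7 N. Lid open.
- cam (a joint): Angle q of the eccentric, rad, 0 to 2.1, starts at 0 to 0.4; grows clockwise from above, the ball coming back towards the robot. In the cradle's frame the lever points along (cos(1.22+q), -sin(1.22+q)). A stiff pivot (0.15 N m, 2 N at the ball) holds it where left. With the case home the lobe bears on it from about q = 1.58; then the force rises steeply: 5 to 10 N at the ball clamps it firmly.
- cam_axis (a point): Point on the eccentric's vertical axis, 50 mm above the table; at (-35, -94) mm in the cradle's frame, that is 24 mm from the side of the case when home.
- lobe (a point): Outermost point of the brass eccentric's lobe, at half its height, 34 mm from the pivot axis. The disc is 48 mm in diameter, 15 to 43 mm above the table, its centre 10 mm off the axis. The lobe points away from the case at q = 0 (the disc then reaches 14 mm from the axis towards the case) and straight at it at q = 3.14. The steel hub on the axis: 24 mm in diameter, top at 58 mm.
- lever_ball (a point): Centre of the red ball, 26 mm in diameter, at the end of the lever, 85 mm from the pivot axis and 52 mm above the table. The lever is a level steel bar 12 mm thick, its centre line 52 mm above the table, with 34 mm of free room between its underside and the board.
- lid (a joint): Angle of the lid, rad: 0 shut, 1.57 upright. It starts open at 1.25 to 1.65; the stiff hinge keeps it wherever it is left, so it must be pressed down right to 0 (about 1 to 2 N at its front edge).
- lid_hinge (a point): Middle of the hinge line, which runs along the case's y at the top of its back wall, 55 mm behind the case's origin and 45 mm above its underside. The lid swings about it.
- lid_edge (a point): Middle of the lid's free edge, on its outer face, 110 mm from the hinge. Lid 110 x 140 x 8 mm: wooden rails 12 to 14 mm wide round a clear pane. Under the free edge a brass tab, 34 mm wide and 11 mm deep, enters behind the case's front wall on shutting. Shut, the lid's outer face is 53 mm above the case's underside.
- jar: Bystander: small jar with a black cap, 44 mm in diameter, 62 mm high, origin at the centre of its underside. Beyond the side stop, on the table.
- tray: Bystander: open cardboard tray, 60 x 50 x 22 mm, origin at the centre of its underside. Behind the clamp, on the table.
- loupe: Bystander: blue loupe, 34 mm in diameter, 30 mm high, origin at the centre of its underside. Beyond the side stop, on the table.

How it is judged:
By the outcome, as a careful person would: the job done as asked, in the order asked, and still so for the second after the job is handed in, with the robot touching nothing.
It also fails if it takes over 72 s, if anything falls off the work surface, if the arm or the gripper's body presses on something with over 40 N, if the wrist force passes 120 N, or if a joint passes its speed limit or range.

## Working session

There is one attempt and no reset: what is moved stays moved. The work goes in short steps, Python scripts to look and compute and a tool call to move; the robot and the scene stay as the last step left them, time stands still between calls to the robot, and variables do not carry over. Pictures are saved under pics/ and viewed, about 8 in all and at most 12, crops included, and the job is handed in when it is done.

Besides the shell and the picture viewer there is one more tool, called as name([rows], argument=value, ...), one row to a line, values as JSON. apply_moves: Moves the arm, as the interface text tells. Its arguments: {"type":"object","properties":{"series":{"type":"array","items":{"type":"object","properties":{"hand":{"type":"number"},"dx":{"type":"number"},"dy":{"type":"number"},"dz":{"type":"number"},"rx":{"type":"number"},"ry":{"type":"number"},"rz":{"type":"number"}}}},"grip_force":{"type":"number"}},"required":["series"]}

```bash
mkdir -p pics; ls
python3 - <<'E'
from bench import state, viewer
import cv2, numpy as np
s=state(); print(s)
for n in("side","top"):
    p,d=viewer.read_camera(n); cv2.imwrite(f"pics/{n}0.png",p[:,:,::-1]); np.save(f"pics/{n}0.npy",d)
    print(viewer.camera_info(n))
E
```

```text
pics
{'time': 0.0, 'joint_pos': array([ 1.12881284e+00,  3.26923563e-01, -1.93520180e-01,  1.05199246e+00,
       -1.74525985e-05,  1.43658877e+00]), 'joint_vel': array([ 0.00203354,  0.00027841,  0.00138139, -0.00083618,  0.00044858,
        0.00151556]), 'effort': array([ 1.53815356e-03, -4.43394291e+01,  2.62443137e+01,  1.54707790e-02,
        1.13875774e-04,  1.72685866e-06]), 'position': array([0.16638094, 0.5236612 , 0.23053706]), 'tcp_rot': array([ 3.98826832e-04,  8.07136584e-01,  5.90364177e-01, -7.16459276e-04]), 'force': array([-0.25254959,  0.03029195, -0.5721317 ]), 'wrist_torque': array([0.00583565, 0.0479305 , 0.00222985]), 'opening': 0.08532586956585983}
{'intrinsics': array([[474.17396982,   0.        , 317.25616073],
       [  0.        , 474.17396982, 203.41254964],
       [  0.        ,   0.        ,   1.        ]]), 'world_from_camera': array([[ 0.72498775, -0.43289372,  0.53571988,  0.14287918],
       [-0.68855568, -0.43650016,  0.57910162, -0.45681269],
       [-0.01684764, -0.78871455, -0.6145287 ,  0.61201463],
       [ 0.        ,  0.        ,  0.        ,  1.        ]])}
{'intrinsics': array([[436.61399642,   0.        , 316.51392942],
       [  0.        , 436.61399642, 191.85365247],
       [  0.        ,   0.        ,   1.        ]]), 'world_from_camera': array([[-0.00833443, -0.99431035,  0.10619544,  0.52599208],
       [-0.99995804,  0.00788344, -0.00466588,  0.07376335],
       [ 0.00380215, -0.10622987, -0.99433433,  0.98394596],
       [ 0.        ,  0.        ,  0.        ,  1.        ]])}
```

View pics/side0.png

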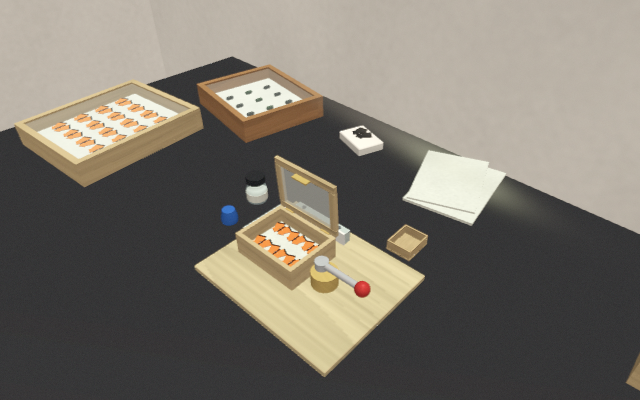

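View pics/top0.png

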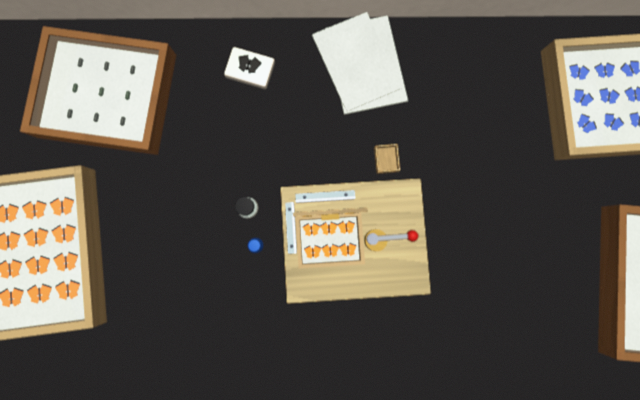

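The side view shows the case with its lid near upright and the red ball at (362,289). In the top view the board corners are at about (281,186), (421,179), (430,294) and (287,303), the ball at (412,236) and the hub at (372,239). Next I measure.

```bash
cat > h.py <<'E'
import numpy as np, cv2
from bench import state, viewer
def cloud(n, d):
    i=viewer.camera_info(n); K=i["intrinsics"]; T=i["world_from_camera"]
    v,u=np.mgrid[:d.shape[0],:d.shape[1]]
    P=np.stack([(u-K[0,2])/K[0,0]*d,(v-K[1,2])/K[1,1]*d,d],-1)@T[:3,:3].T+T[:3,3]
    P[d==0]=np.nan; return P
def shot(n,tag=None):
    p,d=viewer.read_camera(n)
    if tag: cv2.imwrite(f"pics/{tag}.png",p[:,:,::-1])
    return p,cloud(n,d)
def hsv(p): return cv2.cvtColor(p,cv2.COLOR_RGB2HSV)
def redball(p,P):
    H=hsv(p); m=((H[...,0]<6)|(H[...,0]>174))&(H[...,1]>170)&(H[...,2]>80)&(P[...,2]>0.03)&(P[...,2]<.09)
    Q=P[m]; # sphere fit
    A=np.c_[2*Q,np.ones(len(Q))]; c=np.linalg.lstsq(A,(Q**2).sum(1),rcond=None)[0]
    return len(Q),Q.mean(0),c[:3]
E
python3 - <<'E'
from h import *
for n in("top","side"):
    p=cv2.imread(f"pics/{n}0.png")[:,:,::-1].copy(); P=cloud(n,np.load(f"pics/{n}0.npy"))
    z=P[...,2]
    roi=(P[...,0]>.3)&(P[...,0]<.62)&(P[...,1]>-.2)&(P[...,1]<.2)
    m=roi&(z>.007)&(z<.017); H=hsv(p); m&=H[...,1]>40
    mm=cv2.morphologyEx(m.astype(np.uint8),cv2.MORPH_OPEN,np.ones((3,3)))>0
    Q=P[mm]; r=cv2.minAreaRect(Q[:,:2].astype(np.float32)*1000); print(n,"board z",np.median(Q[:,2]),r); print(cv2.boxPoints(r))
    print("ball",redball(p,P))
    for lo,hi,t in((.052,.061,"rim"),(.033,.042,"stop"),(.068,.2,"lid")):
        m=roi&(z>lo)&(z<hi)
        k,l,st,c=cv2.connectedComponentsWithStats(m.astype(np.uint8))
        for j in range(1,k):
            if st[j,4]>15:
                Q=P[l==j]; r=cv2.minAreaRect(Q[:,:2].astype(np.float32)*1000)
                print(t,st[j],Q.mean(0).round(4),Q[:,2].max().round(4),np.round(r[0],1),np.round(r[1],1),round(r[2],1))
E
```

```text
top board z 0.01150886592561945 ((511.67413330078125, -14.495620727539062), (231.33653259277344, 315.1019592285156), 3.104630708694458)
[[ 387.64273  136.55959]
 [ 404.70853 -178.07991]
 [ 635.70557 -165.55083]
 [ 618.6398   149.08867]]
ball (81, array([ 0.53090866, -0.13108002,  0.06192314]), array([ 0.53091599, -0.13156812,  0.0578168 ]))
rim [295 212  70  56 784] [0.5178 0.0422 0.0565] 0.0609 [523.7  42.6] [109.5 140.1] 3.1
rim [367 229  52  15 328] [ 0.5284 -0.0845  0.0571] 0.0609 [529.9 -90.7] [ 25.5 109.1] 2.5
stop [295 195  60   7 273] [0.6147 0.057  0.0379] 0.0419 [616.1  51.9] [ 12.3 128.7] 3.0
stop [285 202  12  51 422] [0.5509 0.1266 0.0378] 0.0418 [551.4 126.7] [109.1  18.3] 3.2
stop [303 221  34  15 253] [0.5486 0.0634 0.0347] 0.0396 [548.3  63.3] [28.7 71.9] 1.9
stop [338 220  17  13 113] [0.5518 0.0066 0.0348] 0.0384 [552.3   5.8] [24.8 35.1] 7.6
stop [322 242  34  15 262] [0.5026 0.0227 0.0349] 0.0395 [502.9  22.5] [27.8 71.6] 2.4
stop [304 245  17  13 120] [0.5    0.0796 0.035 ] 0.0387 [499.3  80.1] [34.5 25.7] 89.6
stop [372 244  11   7  27] [ 0.507 -0.058  0.041] 0
[... 578 characters left out ...]
 493] [ 0.5246 -0.0915  0.0573] 0.061 [525.8 -94.1] [ 25.6 109.9] 1.5
stop [ 247  215   77   52 1145] [0.5314 0.0503 0.0359] 0.042 [529.4  48.5] [ 84.4 111.2] 3.4
stop [243 216  19  12  19] [0.5169 0.1292 0.0387] 0.0403 [517.5 129.4] [43.3  4.2] 3.6
stop [339 228   8  10  41] [ 0.6151 -0.0104  0.0379] 0.0419 [615.5  -9.2] [19.1  8. ] 88.6
stop [237 240  78  42 276] [0.4786 0.0117 0.0375] 0.042 [473.1  25.7] [ 53.1 153. ] 24.8
stop [322 245  14  11  48] [ 0.5658 -0.0279  0.038 ] 0.0417 [564.3 -28.2] [33.3  2.9] 5.9
stop [311 277  28  10 107] [ 0.5085 -0.0745  0.0374] 0.042 [510.7 -72.7] [16.4 44.4] 46.0
lid [ 275  156   64   78 2783] [0.5761 0.0366 0.1224] 0.17 [570.9  42.5] [ 23.6 143.8] 5.4
```

apply_moves([
  {"dx": -0.13, "dy": 0.13, "rz": -20.7, "hand": 0},
  {"dx": -0.13, "dy": 0.13, "rz": -20.7, "hand": 0},
  {"dx": -0.13, "dy": 0.13, "rz": -20.7, "hand": 0},
  {"dx": -0.13, "dy": 0.13, "rz": -20.7, "hand": 0},
  {"dx": -0.13, "dy": 0.13, "rz": -20.7, "hand": 0},
])

```text
validation failed for argument at $.se...
```

```bash
cat >> h.py <<'E'
from scipy.spatial.transform import Rotation as Ro
O=np.array([.5555,.047,0]); Y=np.radians(3.1); C=Ro.from_euler('z',Y).as_matrix()
def tcp():
    s=state(); q=s["tcp_rot"]; R=Ro.from_quat([q[1],q[2],q[3],q[0]]).as_matrix(); return s,R
def to(cr,yaw=93.1):   # tool-frame move to a cradle-frame point (mm)
    s,R=tcp(); w=O+C@(np.array(cr)/1000)
    print("t",round(s["time"],2),"cradle mm",(C.T@(s["position"]-O)*1000).round(1),"F",(C.T@s["force"]).round(1),"delta mm",(R.T@(w-s["position"])*1000).round(1),
      "rot",np.degrees((Ro.from_matrix(R).inv()*Ro.from_euler('z',yaw,degrees=True)*Ro.from_euler('x',180,degrees=True)).as_rotvec()).round(1),"open",round(s["opening"],3))
E
python3 -c "
from h import *
to((-125,0,200))"
```

```text
t 0.1 cradle mm [-362.7  497.   230.6] F [-0.5 -0.8 -0.5] delta mm [-380.6  398.3   31.1] rot [ -0.    0.1 -20.7] open 0.085
```

apply_moves([
  {"dx": -0.026, "dy": 0.026, "dz": 0.0, "rx": 0.0, "ry": 0.0, "rz": -4.2, "hand": 0.0},
  {"dx": -0.052, "dy": 0.052, "dz": 0.0, "rx": 0.0, "ry": 0.0, "rz": -8.4, "hand": 0.0},
  {"dx": -0.078, "dy": 0.078, "dz": 0.0, "rx": 0.0, "ry": 0.0, "rz": -12.6, "hand": 0.0},
  {"dx": -0.104, "dy": 0.104, "dz": 0.0, "rx": 0.0, "ry": 0.0, "rz": -16.8, "hand": 0.0},
  {"dx": -0.13, "dy": 0.13, "dz": 0.0, "rx": 0.0, "ry": 0.0, "rz": -20.7, "hand": 0.0},
])

```text
time: 0.52
position: [0.2512, 0.3592, 0.2309]
tcp_rot: [0.0, 0.686, 0.727, -0.0]
force: [0.6, 0.1, -0.9]
opening: 0.0256
```

```bash
python3 -c "
from h import *
to((-125,0,200))"
```

```text
t 0.52 cradle mm [-287.   328.2  230.9] F [ 0.6  0.1 -0.9] delta mm [-328.8  160.7   31. ] rot [-0.   0.   0.2] open 0.026
```

apply_moves([
  {"dx": -0.035, "dy": 0.016, "hand": 0},
  {"dx": -0.07, "dy": 0.032, "hand": 0},
  {"dx": -0.105, "dy": 0.048, "hand": 0},
  {"dx": -0.14, "dy": 0.064, "hand": 0},
  {"dx": -0.175, "dy": 0.08, "hand": 0},
])

```text
validation failed for argument at $.se...
```

```bash
python3 -c "
from h import *
to((-125,0,200))"
```

```text
t 0.52 cradle mm [-287.   328.2  230.9] F [ 0.6  0.1 -0.9] delta mm [-328.8  160.7   31. ] rot [-0.   0.   0.2] open 0.026
```

apply_moves([
  {"dx": -0.165, "dy": 0.08, "dz": 0.0, "rx": 0.0, "ry": 0.0, "rz": 0.0, "hand": 0.0},
  {"dx": -0.165, "dy": 0.08, "dz": 0.0, "rx": 0.0, "ry": 0.0, "rz": 0.0, "hand": 0.0},
  {"dx": -0.165, "dy": 0.08, "dz": 0.0, "rx": 0.0, "ry": 0.0, "rz": 0.0, "hand": 0.0},
  {"dx": -0.165, "dy": 0.08, "dz": 0.0, "rx": 0.0, "ry": 0.0, "rz": 0.0, "hand": 0.0},
  {"dx": -0.165, "dy": 0.08, "dz": 0.0, "rx": 0.0, "ry": 0.0, "rz": 0.0, "hand": 0.0},
])

```text
time: 0.93
position: [0.3412, 0.1969, 0.2312]
tcp_rot: [0.001, 0.689, 0.724, -0.0]
force: [-0.4, 0.8, -0.5]
opening: 0.0001
```

apply_moves([
  {"dx": -0.164, "dy": 0.08, "dz": 0.03, "rx": 0.0, "ry": 0.0, "rz": 0.2, "hand": 0.0},
  {"dx": -0.164, "dy": 0.08, "dz": 0.03, "rx": 0.0, "ry": 0.0, "rz": 0.2, "hand": 0.0},
  {"dx": -0.164, "dy": 0.08, "dz": 0.03, "rx": 0.0, "ry": 0.0, "rz": 0.2, "hand": 0.0},
  {"dx": -0.164, "dy": 0.08, "dz": 0.03, "rx": 0.0, "ry": 0.0, "rz": 0.2, "hand": 0.0},
  {"dx": -0.164, "dy": 0.08, "dz": 0.03, "rx": 0.0, "ry": 0.0, "rz": 0.2, "hand": 0.0},
])

```text
time: 1.35
position: [0.4302, 0.0371, 0.2005]
tcp_rot: [0.001, 0.691, 0.723, -0.0]
force: [0.6, -0.7, 0.3]
opening: -0.0003
```

```bash
python3 -c "
from h import *
to((-125,0,30))"
```

```text
t 1.35 cradle mm [-125.7   -3.1  200.5] F [ 0.5 -0.8  0.3] delta mm [  3.3   0.6 170.5] rot [ 0.   0.1 -0.5] open -0.0
```

apply_moves([
  {"dx": 0.003, "dy": 0.0, "dz": 0.17, "rx": 0.0, "ry": 0.0, "rz": -0.5, "hand": 0.0},
  {"dx": 0.003, "dy": 0.0, "dz": 0.17, "rx": 0.0, "ry": 0.0, "rz": -0.5, "hand": 0.0},
  {"dx": 0.003, "dy": 0.0, "dz": 0.17, "rx": 0.0, "ry": 0.0, "rz": -0.5, "hand": 0.0},
  {"dx": 0.003, "dy": 0.0, "dz": 0.17, "rx": 0.0, "ry": 0.0, "rz": -0.5, "hand": 0.0},
  {"dx": 0.003, "dy": 0.0, "dz": 0.17, "rx": 0.0, "ry": 0.0, "rz": -0.5, "hand": 0.0},
])

```text
time: 1.77
position: [0.4226, 0.0441, 0.0254]
tcp_rot: [-0.005, 0.686, 0.727, -0.004]
force: [-1.2, -0.4, -0.1]
opening: 0.0002
```

apply_moves([
  {"dx": 0.0, "dy": 0.008, "dz": 0.0, "rx": 0.0, "ry": 0.0, "rz": 0.0, "hand": 0.0},
  {"dx": 0.0, "dy": 0.016, "dz": 0.0, "rx": 0.0, "ry": 0.0, "rz": 0.0, "hand": 0.0},
  {"dx": 0.0, "dy": 0.024, "dz": 0.0, "rx": 0.0, "ry": 0.0, "rz": 0.0, "hand": 0.0},
  {"dx": 0.0, "dy": 0.032, "dz": 0.0, "rx": 0.0, "ry": 0.0, "rz": 0.0, "hand": 0.0},
  {"dx": 0.0, "dy": 0.04, "dz": 0.0, "rx": 0.0, "ry": 0.0, "rz": 0.0, "hand": 0.0},
])

```text
time: 2.18
position: [0.4678, 0.0463, 0.0331]
tcp_rot: [-0.0, 0.686, 0.728, -0.001]
force: [-9.6, 0.1, 6.6]
opening: 0.0
```

```bash
python3 -c "
from h import *
to((-66,0,30))
p,P=shot('side','s1'); cv2.imwrite('pics/s1c.png',cv2.resize(p[140:390,180:440,::-1],None,fx=2.3,fy=2.3))"
```

```text
t 2.18 cradle mm [-87.6   4.1  33.1] F [-9.6  0.7  6.6] delta mm [-4.2 21.6  3. ] rot [-0.1  0.   0.3] open 0.0
```

View pics/s1c.png

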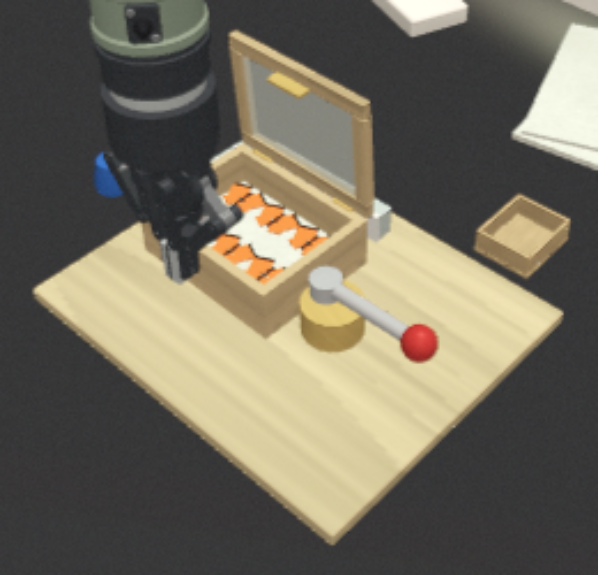

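The crop shows the fingertips against the front wall at (180,270), with the case already sliding and the lever clear at (420,343). I'll go on more slowly.

apply_moves([
  {"dx": -0.001, "dy": 0.003, "dz": 0.003, "rx": 0.0, "ry": 0.0, "rz": 0.0, "hand": 0.0},
  {"dx": -0.002, "dy": 0.006, "dz": 0.003, "rx": 0.0, "ry": 0.0, "rz": 0.0, "hand": 0.0},
  {"dx": -0.003, "dy": 0.009, "dz": 0.003, "rx": 0.0, "ry": 0.0, "rz": 0.0, "hand": 0.0},
  {"dx": -0.004, "dy": 0.012, "dz": 0.003, "rx": 0.0, "ry": 0.0, "rz": 0.0, "hand": 0.0},
  {"dx": -0.004, "dy": 0.015, "dz": 0.003, "rx": 0.0, "ry": 0.0, "rz": 0.0, "hand": 0.0},
])

```text
time: 2.65
position: [0.4837, 0.0431, 0.0293]
tcp_rot: [0.0, 0.686, 0.728, -0.0]
force: [-6.3, 0.3, 4.4]
opening: 0.0001
```

apply_moves([
  {"dx": 0.0, "dy": 0.0015, "dz": 0.0, "rx": 0.0, "ry": 0.0, "rz": 0.0, "hand": 0.0},
  {"dx": 0.0, "dy": 0.003, "dz": 0.0, "rx": 0.0, "ry": 0.0, "rz": 0.0, "hand": 0.0},
  {"dx": 0.0, "dy": 0.0045, "dz": 0.0, "rx": 0.0, "ry": 0.0, "rz": 0.0, "hand": 0.0},
  {"dx": 0.0, "dy": 0.0045, "dz": 0.0, "rx": 0.0, "ry": 0.0, "rz": 0.0, "hand": 0.0},
])

```text
time: 2.98
position: [0.4875, 0.0435, 0.029]
tcp_rot: [-0.0, 0.686, 0.728, -0.0]
force: [-5.8, -1.1, 2.4]
opening: -0.0001
```

```bash
python3 -c "
from h import *
to((-66,0,30))"
```

```text
t 2.98 cradle mm [-68.1   0.1  29. ] F [-5.8 -0.8  2.4] delta mm [-0.2  2.1 -1. ] rot [-0.1  0.   0.3] open -0.0
```

apply_moves([
  {"dx": 0.0, "dy": 0.001, "dz": 0.0, "rx": 0.0, "ry": 0.0, "rz": 0.0, "hand": 0.0},
  {"dx": 0.0, "dy": 0.002, "dz": 0.0, "rx": 0.0, "ry": 0.0, "rz": 0.0, "hand": 0.0},
  {"dx": 0.0, "dy": 0.003, "dz": 0.0, "rx": 0.0, "ry": 0.0, "rz": 0.0, "hand": 0.0},
  {"dx": 0.0, "dy": 0.003, "dz": 0.0, "rx": 0.0, "ry": 0.0, "rz": 0.0, "hand": 0.0},
])

```text
time: 3.32
position: [0.4889, 0.0435, 0.0289]
tcp_rot: [-0.001, 0.686, 0.728, -0.002]
force: [-9.4, -0.8, 7.4]
opening: -0.0002
```

```bash
python3 -c "
from h import *
to((-66,0,30))"
```

```text
t 3.32 cradle mm [-66.7   0.1  28.9] F [-9.4 -0.3  7.4] delta mm [-0.1  0.7 -1.1] rot [-0.2  0.   0.3] open -0.0
```

apply_moves([
  {"dx": 0.0, "dy": 0.001, "dz": 0.0, "rx": 0.0, "ry": 0.0, "rz": 0.0, "hand": 0.0},
  {"dx": 0.0, "dy": 0.002, "dz": 0.0, "rx": 0.0, "ry": 0.0, "rz": 0.0, "hand": 0.0},
  {"dx": 0.0, "dy": 0.002, "dz": 0.0, "rx": 0.0, "ry": 0.0, "rz": 0.0, "hand": 0.0},
])

```text
time: 3.57
position: [0.4888, 0.0435, 0.0285]
tcp_rot: [-0.002, 0.686, 0.728, -0.003]
force: [-13.8, -0.8, 10.6]
opening: -0.0002
```

```bash
python3 -c "
from h import *
to((-66,0,30))"
```

```text
t 3.57 cradle mm [-66.8   0.1  28.5] F [-13.9  -0.   10.6] delta mm [-0.1  0.7 -1.5] rot [-0.4  0.   0.3] open -0.0
```

apply_moves([
  {"dx": 0.0, "dy": -0.025, "dz": 0.0, "rx": 0.0, "ry": 0.0, "rz": 0.0, "hand": 0.0},
  {"dx": 0.0, "dy": -0.03, "dz": -0.02, "rx": 0.0, "ry": 0.0, "rz": 0.0, "hand": 0.0},
  {"dx": 0.0, "dy": -0.03, "dz": -0.06, "rx": 0.0, "ry": 0.0, "rz": 0.0, "hand": 0.0},
  {"dx": -0.03, "dy": -0.02, "dz": -0.09, "rx": 0.0, "ry": 0.0, "rz": 0.0, "hand": 0.0},
  {"dx": -0.06, "dy": 0.0, "dz": -0.11, "rx": 0.0, "ry": 0.0, "rz": 0.0, "hand": 0.0},
])

```text
time: 3.98
position: [0.4969, -0.0148, 0.1418]
tcp_rot: [0.002, 0.685, 0.729, 0.002]
force: [1.3, 1.4, -0.4]
opening: -0.0006
```

```bash
python3 -c "
from h import *
to((2,-115,130))"
```

```text
t 3.98 cradle mm [-61.8 -58.5 141.8] F [ 1.4  1.4 -0.4] delta mm [-57.   63.3  12.1] rot [0.3 0.  0.5] open -0.001
```

apply_moves([
  {"dx": -0.02, "dy": 0.013, "dz": 0.0, "rx": 0.0, "ry": 5.0, "rz": 0.0, "hand": 0.0},
  {"dx": -0.035, "dy": 0.026, "dz": 0.0, "rx": 0.0, "ry": 10.0, "rz": 0.0, "hand": 0.0},
  {"dx": -0.045, "dy": 0.039, "dz": 0.0, "rx": 0.0, "ry": 15.0, "rz": 0.0, "hand": 0.0},
  {"dx": -0.052, "dy": 0.052, "dz": 0.0, "rx": 0.0, "ry": 20.0, "rz": 0.0, "hand": 0.0},
  {"dx": -0.057, "dy": 0.063, "dz": 0.0, "rx": 0.0, "ry": 25.0, "rz": 0.0, "hand": 0.0},
])

```text
time: 4.4
position: [0.5655, -0.0708, 0.1398]
tcp_rot: [-0.155, 0.67, 0.71, 0.151]
force: [-0.2, 0.1, 0.6]
opening: 0.0001
```

```bash
python3 -c "
from h import *
to((2,-110,30))"
```

```text
t 4.4 cradle mm [   3.6 -118.2  139.8] F [-0.2  0.1  0.6] delta mm [-39.   -2.3 102.9] rot [  0.3 -25.    0.3] open 0.0
```

apply_moves([
  {"dx": -0.013, "dy": -0.002, "dz": 0.035, "rx": 0.0, "ry": 0.0, "rz": 0.0, "hand": 0.0},
  {"dx": -0.026, "dy": -0.002, "dz": 0.069, "rx": 0.0, "ry": 0.0, "rz": 0.0, "hand": 0.0},
  {"dx": -0.039, "dy": -0.002, "dz": 0.103, "rx": 0.0, "ry": 0.0, "rz": 0.0, "hand": 0.0},
  {"dx": -0.039, "dy": -0.002, "dz": 0.103, "rx": 0.0, "ry": 0.0, "rz": 0.0, "hand": 0.0},
])

```text
time: 4.73
position: [0.5574, -0.0596, 0.0227]
tcp_rot: [-0.16, 0.67, 0.71, 0.147]
force: [1.0, 0.3, 0.3]
opening: -0.0002
```

```bash
python3 -c "
from h import *
to((2,-87,30))
to((2,-83,30))
p,P=shot('side','s2'); cv2.imwrite('pics/s2c.png',cv2.resize(p[140:390,180:440,::-1],None,fx=2.3,fy=2.3))"
```

```text
t 4.73 cradle mm [  -3.9 -106.6   22.7] F [1.  0.2 0.3] delta mm [20.8  5.9  1.7] rot [ -0.4 -25.1   0.2] open -0.0
t 4.73 cradle mm [  -3.9 -106.6   22.7] F [1.  0.2 0.3] delta mm [24.4  6.   3.4] rot [ -0.4 -25.1   0.2] open -0.0
```

View pics/s2c.png

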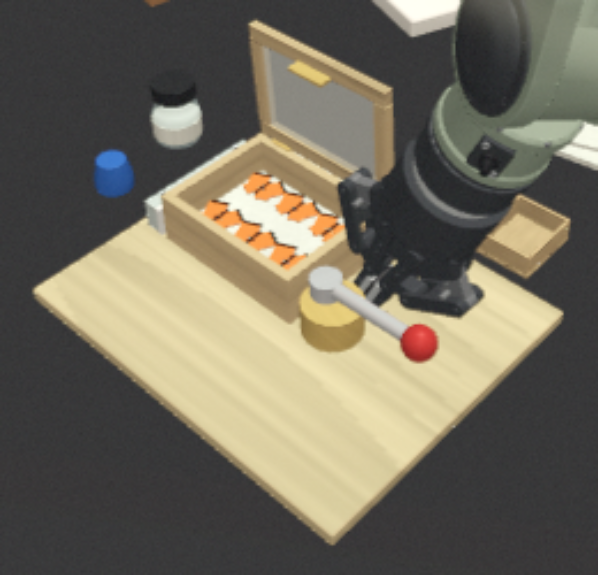

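The crop shows the tilted fingers beside the case's near side at about (375,285), between the hub and the tray, clear of the lid. Now the push to the side.

apply_moves([
  {"dx": 0.004, "dy": 0.004, "dz": 0.002, "rx": 0.0, "ry": 0.0, "rz": 0.0, "hand": 0.0},
  {"dx": 0.008, "dy": 0.006, "dz": 0.003, "rx": 0.0, "ry": 0.0, "rz": 0.0, "hand": 0.0},
  {"dx": 0.012, "dy": 0.006, "dz": 0.004, "rx": 0.0, "ry": 0.0, "rz": 0.0, "hand": 0.0},
  {"dx": 0.015, "dy": 0.006, "dz": 0.004, "rx": 0.0, "ry": 0.0, "rz": 0.0, "hand": 0.0},
  {"dx": 0.018, "dy": 0.006, "dz": 0.004, "rx": 0.0, "ry": 0.0, "rz": 0.0, "hand": 0.0},
])

```text
time: 5.2
position: [0.5654, -0.0418, 0.0334]
tcp_rot: [-0.156, 0.669, 0.711, 0.149]
force: [-0.7, 0.3, 1.2]
opening: 0.0001
```

```bash
python3 -c "
from h import *
to((2,-87,30))
to((2,-83,30))"
```

```text
t 5.2 cradle mm [  5.  -89.2  33.4] F [-0.7  0.3  1.2] delta mm [ 0.6 -3.   4. ] rot [  0.1 -24.9   0.3] open 0.0
t 5.2 cradle mm [  5.  -89.2  33.4] F [-0.7  0.3  1.2] delta mm [ 4.2 -3.   5.7] rot [  0.1 -24.9   0.3] open 0.0
```

apply_moves([
  {"dx": 0.0014, "dy": 0.0, "dz": 0.0006, "rx": 0.0, "ry": 0.0, "rz": 0.0, "hand": 0.0},
  {"dx": 0.0028, "dy": 0.0, "dz": 0.0012, "rx": 0.0, "ry": 0.0, "rz": 0.0, "hand": 0.0},
  {"dx": 0.0042, "dy": 0.0, "dz": 0.0019, "rx": 0.0, "ry": 0.0, "rz": 0.0, "hand": 0.0},
  {"dx": 0.0055, "dy": 0.0, "dz": 0.0025, "rx": 0.0, "ry": 0.0, "rz": 0.0, "hand": 0.0},
  {"dx": 0.0055, "dy": 0.0, "dz": 0.0025, "rx": 0.0, "ry": 0.0, "rz": 0.0, "hand": 0.0},
])

```text
time: 5.62
position: [0.5643, -0.0369, 0.0319]
tcp_rot: [-0.157, 0.67, 0.71, 0.148]
force: [-0.4, -4.4, 1.7]
opening: -0.0002
```

```bash
python3 -c "
from h import *
to((2,-83,30))"
```

```text
t 5.62 cradle mm [  4.2 -84.3  31.9] F [-0.7 -4.4  1.7] delta mm [ 0.3 -2.2  2.3] rot [ -0.1 -24.9   0.2] open -0.0
```

apply_moves([
  {"dx": 0.001, "dy": 0.0, "dz": 0.0004, "rx": 0.0, "ry": 0.0, "rz": 0.0, "hand": 0.0},
  {"dx": 0.002, "dy": 0.0, "dz": 0.0008, "rx": 0.0, "ry": 0.0, "rz": 0.0, "hand": 0.0},
  {"dx": 0.003, "dy": 0.0, "dz": 0.0013, "rx": 0.0, "ry": 0.0, "rz": 0.0, "hand": 0.0},
  {"dx": 0.003, "dy": 0.0, "dz": 0.0013, "rx": 0.0, "ry": 0.0, "rz": 0.0, "hand": 0.0},
])

```text
time: 5.95
position: [0.5644, -0.0344, 0.032]
tcp_rot: [-0.156, 0.67, 0.71, 0.148]
force: [-0.3, -6.1, 2.0]
opening: -0.0002
```

```bash
python3 -c "
from h import *
to((2,-83,30))"
```

```text
t 5.95 cradle mm [  4.5 -81.8  32. ] F [-0.7 -6.1  2. ] delta mm [-1.9 -2.5  1.3] rot [ -0.  -24.8   0.2] open -0.0
```

apply_moves([
  {"dx": 0.001, "dy": 0.0, "dz": 0.0004, "rx": 0.0, "ry": 0.0, "rz": 0.0, "hand": 0.0},
  {"dx": 0.002, "dy": 0.0, "dz": 0.0008, "rx": 0.0, "ry": 0.0, "rz": 0.0, "hand": 0.0},
  {"dx": 0.003, "dy": 0.0, "dz": 0.0013, "rx": 0.0, "ry": 0.0, "rz": 0.0, "hand": 0.0},
  {"dx": 0.003, "dy": 0.0, "dz": 0.0013, "rx": 0.0, "ry": 0.0, "rz": 0.0, "hand": 0.0},
])

```text
time: 6.28
position: [0.5643, -0.0313, 0.032]
tcp_rot: [-0.156, 0.67, 0.71, 0.148]
force: [-1.2, -6.1, 2.8]
opening: 0.0003
```

```bash
python3 -c "
from h import *
to((2,-83,30))"
```

```text
t 6.28 cradle mm [  4.5 -78.7  32. ] F [-1.6 -6.1  2.8] delta mm [-4.8 -2.6 -0. ] rot [ -0.  -24.8   0.2] open 0.0
```

apply_moves([
  {"dx": 0.001, "dy": 0.0, "dz": 0.0004, "rx": 0.0, "ry": 0.0, "rz": 0.0, "hand": 0.0},
  {"dx": 0.002, "dy": 0.0, "dz": 0.0008, "rx": 0.0, "ry": 0.0, "rz": 0.0, "hand": 0.0},
  {"dx": 0.002, "dy": 0.0, "dz": 0.0008, "rx": 0.0, "ry": 0.0, "rz": 0.0, "hand": 0.0},
])

```text
time: 6.53
position: [0.5643, -0.0312, 0.032]
tcp_rot: [-0.155, 0.671, 0.711, 0.146]
force: [-2.1, -12.3, 3.7]
opening: -0.0
```

```bash
python3 -c "
from h import *
to((2,-83,30))
p,P=shot('top','t2'); z=P[...,2]
cv2.imwrite('pics/t2c.png',cv2.resize(p[160:320,260:450,::-1],None,fx=3.5,fy=3.5,interpolation=cv2.INTER_CUBIC))"
```

```text
t 6.53 cradle mm [  4.5 -78.5  32. ] F [ -2.8 -12.2   3.7] delta mm [-4.9 -2.5 -0. ] rot [ -0.  -24.6   0.2] open -0.0
```

View pics/t2c.png

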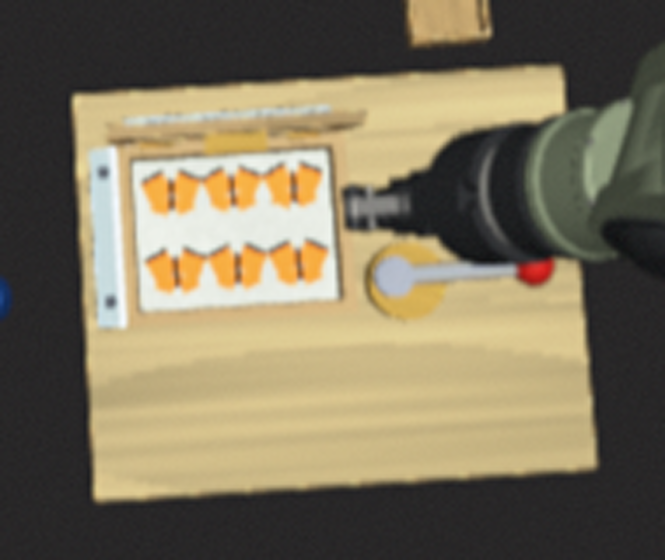

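The crop shows the case flush against the side stop (edge near x=125) and up under the lid side. The force rose to 12 N without any motion, so the case is home in y. Now I retreat and go to the lever, whose ball is at (535,268) in the crop.

apply_moves([
  {"dx": -0.023, "dy": 0.002, "dz": -0.01, "rx": 0.0, "ry": 0.0, "rz": 0.0, "hand": 0.0},
  {"dx": -0.041, "dy": 0.004, "dz": -0.018, "rx": 0.0, "ry": -6.0, "rz": 0.0, "hand": 0.0},
  {"dx": -0.06, "dy": 0.006, "dz": -0.028, "rx": 0.0, "ry": -12.0, "rz": 0.0, "hand": 0.0},
  {"dx": -0.078, "dy": 0.006, "dz": -0.04, "rx": 0.0, "ry": -18.0, "rz": 0.0, "hand": 0.0},
  {"dx": -0.096, "dy": 0.006, "dz": -0.05, "rx": 0.0, "ry": -25.0, "rz": 0.0, "hand": 0.0},
])

```text
time: 7.0
position: [0.5767, -0.137, 0.0375]
tcp_rot: [0.002, 0.687, 0.727, -0.001]
force: [0.3, 0.4, -0.9]
opening: 0.0002
```

```bash
cat >> h.py <<'E'
def home():  # case and ball from the top camera, cradle mm (O, C); top view reads y about +1
    p,P=shot('top'); L=(P-O)@C*1000; H=hsv(p)
    m=(L[...,2]>48)&(L[...,2]<62)&(L[...,0]>-100)&(L[...,0]<45)&(abs(L[...,1])<85)
    k,l,st,_=cv2.connectedComponentsWithStats(m.astype(np.uint8)); j=1+st[1:,4].argmax()
    r=cv2.minAreaRect(L[l==j][:,:2].astype(np.float32)); print("case",np.round(r[0],1),np.round(r[1],1),round(r[2],1))
    n,a,b=redball(p,P); b=C.T@(b-O)*1000; print("ball",n,b.round(1),"q",round(np.arctan2(-(b[1]+94),b[0]+35)-1.22,3))
E
python3 -c "
from h import *
to((5,-179,45))
home()"
```

```text
t 7.0 cradle mm [  11.2 -184.8   37.5] F [ 0.3  0.4 -0.9] delta mm [ 5.8 -6.2 -7.5] rot [0.1 0.3 0.1] open 0.0
case [-5.8  0.8] [ 99.2 140.2] 0.1
ball 82 [ -33.9 -177.7   56. ] q 0.337
```

apply_moves([
  {"dx": 0.003, "dy": -0.008, "dz": -0.008, "rx": 0.0, "ry": 0.0, "rz": 0.0, "hand": 0.0},
  {"dx": 0.006, "dy": -0.016, "dz": -0.008, "rx": 0.0, "ry": 0.0, "rz": 0.0, "hand": 0.0},
  {"dx": 0.006, "dy": -0.018, "dz": -0.008, "rx": 0.0, "ry": 0.0, "rz": 0.0, "hand": 0.0},
  {"dx": 0.006, "dy": -0.018, "dz": -0.008, "rx": 0.0, "ry": 0.0, "rz": 0.0, "hand": 0.0},
])

```text
time: 7.38
position: [0.5561, -0.1296, 0.0445]
tcp_rot: [-0.001, 0.686, 0.727, 0.0]
force: [-0.4, -1.4, 1.1]
opening: 0.0003
```

```bash
cat >> h.py <<'E'
def arc(degs, z=45, ax=(-35,-94), tang=None):  # rows turning TCP rigidly clockwise about cam axis
    s,R=tcp(); w=C.T@(s["position"]-O)*1000; v=w[:2]-ax
    F=C.T@s["force"]; r=np.hypot(*v)
    print("t",round(s["time"],2),"cradle",w.round(1),"F",F.round(1),"torque about axis Nm",round((v[0]*F[1]-v[1]*F[0])/1000,2),"r",r.round(1))
    for d in degs:
        c=Ro.from_euler('z',-d,degrees=True).as_matrix()[:2,:2]@v
        g=np.r_[np.array(ax)+c,z]-w
        print(d,(R.T@C@g).round(1))
E
python3 -c "
from h import *
arc([6,12,18,24,30])"
```

```text
t 7.38 cradle [  -9.  -176.3   44.5] F [-0.5 -1.3  1.1] torque about axis Nm -0.08 r 86.3
6 [-2.2 -8.8 -0.5]
12 [ -3.5 -17.7  -0.5]
18 [ -3.9 -26.7  -0.5]
24 [ -3.3 -35.8  -0.5]
30 [ -1.8 -44.7  -0.4]
```

apply_moves([
  {"dx": -0.003, "dy": -0.009, "dz": 0.0, "rx": 0.0, "ry": 0.0, "rz": 6.0, "hand": 0.0},
  {"dx": -0.005, "dy": -0.018, "dz": 0.0, "rx": 0.0, "ry": 0.0, "rz": 12.0, "hand": 0.0},
  {"dx": -0.006, "dy": -0.027, "dz": 0.0, "rx": 0.0, "ry": 0.0, "rz": 18.0, "hand": 0.0},
  {"dx": -0.005, "dy": -0.036, "dz": 0.0, "rx": 0.0, "ry": 0.0, "rz": 24.0, "hand": 0.0},
  {"dx": -0.004, "dy": -0.045, "dz": 0.0, "rx": 0.0, "ry": 0.0, "rz": 30.0, "hand": 0.0},
])

```text
time: 7.8
position: [0.5135, -0.1373, 0.0447]
tcp_rot: [0.0, 0.853, 0.523, 0.001]
force: [2.2, 0.5, -0.6]
opening: 0.0002
```

```bash
python3 -c "
from h import *
home()
arc([5,10,15,20,25])"
```

```text
case [-5.9  0.7] [ 99.2 140.1] 0.1
ball 54 [ -73.7 -167.3   57. ] q 0.836
t 7.85 cradle [ -54.1 -181.1   44.5] F [-0.1  0.5  1.2] torque about axis Nm -0.02 r 89.2
5 [-2.1 -7.5 -0.5]
10 [ -3.5 -15.2  -0.5]
15 [ -4.2 -22.9  -0.5]
20 [ -4.3 -30.7  -0.5]
25 [ -3.6 -38.4  -0.5]
```

apply_moves([
  {"dx": -0.001, "dy": -0.008, "dz": 0.0, "rx": 0.0, "ry": 0.0, "rz": 5.0, "hand": 0.0},
  {"dx": -0.003, "dy": -0.015, "dz": 0.0, "rx": 0.0, "ry": 0.0, "rz": 10.0, "hand": 0.0},
  {"dx": -0.004, "dy": -0.023, "dz": 0.0, "rx": 0.0, "ry": 0.0, "rz": 15.0, "hand": 0.0},
  {"dx": -0.004, "dy": -0.031, "dz": 0.0, "rx": 0.0, "ry": 0.0, "rz": 20.0, "hand": 0.0},
  {"dx": -0.003, "dy": -0.038, "dz": 0.0, "rx": 0.0, "ry": 0.0, "rz": 25.0, "hand": 0.0},
])

```text
time: 8.27
position: [0.478, -0.1233, 0.0449]
tcp_rot: [0.001, 0.945, 0.327, 0.0]
force: [-0.6, -2.3, 1.3]
opening: -0.0
```

```bash
python3 -c "
from h import *
home()
arc([4,8,12,14,18])"
```

```text
case [-5.8  0.7] [ 99.2 140.2] 0.1
ball 62 [-101.9 -144.4   57.2] q 1.276
t 8.32 cradle [ -88.1 -164.6   44.7] F [-0.1 -0.8  1.5] torque about axis Nm 0.03 r 88.3
4 [-1.7 -5.9 -0.3]
8 [ -3.  -12.   -0.3]
12 [ -3.9 -18.1  -0.3]
14 [ -4.2 -21.1  -0.3]
18 [ -4.4 -27.3  -0.3]
```

apply_moves([
  {"dx": -0.002, "dy": -0.006, "dz": 0.0, "rx": 0.0, "ry": 0.0, "rz": 4.0, "hand": 0.0},
  {"dx": -0.003, "dy": -0.012, "dz": 0.0, "rx": 0.0, "ry": 0.0, "rz": 8.0, "hand": 0.0},
  {"dx": -0.004, "dy": -0.018, "dz": 0.0, "rx": 0.0, "ry": 0.0, "rz": 12.0, "hand": 0.0},
  {"dx": -0.004, "dy": -0.021, "dz": 0.0, "rx": 0.0, "ry": 0.0, "rz": 14.0, "hand": 0.0},
  {"dx": -0.004, "dy": -0.021, "dz": 0.0, "rx": 0.0, "ry": 0.0, "rz": 14.0, "hand": 0.0},
])

```text
time: 8.73
position: [0.4613, -0.1084, 0.0448]
tcp_rot: [-0.0, 0.977, 0.212, -0.0]
force: [-0.0, -0.4, 0.2]
opening: -0.0
```

```bash
python3 -c "
from h import *
home()
arc([1,2,3,4,5])"
```

```text
case [-5.8  0.9] [ 99.2 140.1] 0.1
ball 68 [-113.3 -126.2   56. ] q 1.532
t 8.78 cradle [-102.2 -150.    44.8] F [1.1 0.1 0.2] torque about axis Nm 0.05 r 87.4
1 [-0.5 -1.5 -0.2]
2 [-0.9 -2.9 -0.2]
3 [-1.3 -4.4 -0.2]
4 [-1.7 -5.9 -0.2]
5 [-2.1 -7.3 -0.2]
```

apply_moves([
  {"dx": -0.0005, "dy": -0.0015, "dz": 0.0, "rx": 0.0, "ry": 0.0, "rz": 1.0, "hand": 0.0},
  {"dx": -0.001, "dy": -0.003, "dz": 0.0, "rx": 0.0, "ry": 0.0, "rz": 2.0, "hand": 0.0},
  {"dx": -0.0013, "dy": -0.0045, "dz": 0.0, "rx": 0.0, "ry": 0.0, "rz": 3.0, "hand": 0.0},
  {"dx": -0.0013, "dy": -0.0045, "dz": 0.0, "rx": 0.0, "ry": 0.0, "rz": 3.0, "hand": 0.0},
  {"dx": -0.0013, "dy": -0.0045, "dz": 0.0, "rx": 0.0, "ry": 0.0, "rz": 3.0, "hand": 0.0},
])

```text
time: 9.2
position: [0.4585, -0.1046, 0.0448]
tcp_rot: [-0.0, 0.983, 0.186, 0.0]
force: [1.1, 0.2, -1.4]
opening: -0.0
```

```bash
python3 -c "
from h import *
home()
arc([1,2,3,4,5])"
```

```text
case [-5.9  0.9] [ 99.3 140. ] 0.2
ball 67 [-114.7 -121.1   56.1] q 1.594
t 9.25 cradle [-105.1 -146.2   44.8] F [ 0.6  0.  -1.3] torque about axis Nm 0.03 r 87.4
1 [-0.5 -1.5 -0.2]
2 [-0.9 -2.9 -0.2]
3 [-1.3 -4.4 -0.2]
4 [-1.7 -5.8 -0.2]
5 [-2.1 -7.3 -0.2]
```

apply_moves([
  {"dx": -0.0004, "dy": -0.0015, "dz": 0.0, "rx": 0.0, "ry": 0.0, "rz": 1.0, "hand": 0.0},
  {"dx": -0.0008, "dy": -0.003, "dz": 0.0, "rx": 0.0, "ry": 0.0, "rz": 2.0, "hand": 0.0},
  {"dx": -0.0008, "dy": -0.003, "dz": 0.0, "rx": 0.0, "ry": 0.0, "rz": 2.0, "hand": 0.0},
])

```text
time: 9.5
position: [0.4571, -0.103, 0.045]
tcp_rot: [0.001, 0.986, 0.167, 0.0]
force: [1.9, -4.5, -4.3]
opening: 0.0001
```

```bash
python3 -c "
from h import *
home()
arc([1,2,3])"
```

```text
case [-5.8  0.9] [ 99.1 140.1] 0.1
ball 68 [-115.8 -119.4   55.5] q 1.617
t 9.55 cradle [-106.5 -144.4   44.9] F [ 2.6 -4.5 -3.9] torque about axis Nm 0.45 r 87.4
1 [-0.5 -1.4 -0.1]
2 [-0.9 -2.9 -0.1]
3 [-1.4 -4.4 -0.1]
```

apply_moves([
  {"dx": -0.0003, "dy": -0.001, "dz": 0.0, "rx": 0.0, "ry": 0.0, "rz": 0.5, "hand": 0.0},
  {"dx": -0.0005, "dy": -0.0018, "dz": 0.0, "rx": 0.0, "ry": 0.0, "rz": 1.0, "hand": 0.0},
  {"dx": -0.0005, "dy": -0.0018, "dz": 0.0, "rx": 0.0, "ry": 0.0, "rz": 1.0, "hand": 0.0},
])

```text
time: 9.8
position: [0.4565, -0.1024, 0.045]
tcp_rot: [0.002, 0.987, 0.159, 0.0]
force: [3.3, -7.2, -5.8]
opening: 0.0001
```

```bash
python3 -c "
from h import *
home()
arc([1,2,3])"
```

```text
case [-5.9  0.9] [ 99.2 140. ] 0.1
ball 63 [-115.7 -118.2   57.4] q 1.63
t 9.85 cradle [-106.9 -143.8   45. ] F [ 2.5 -7.4 -6. ] torque about axis Nm 0.66 r 87.5
1 [-0.5 -1.4  0. ]
2 [-1.  -2.9  0. ]
3 [-1.4 -4.4  0. ]
```

apply_moves([
  {"dx": 0.0, "dy": 0.02, "dz": 0.0, "rx": 0.0, "ry": 0.0, "rz": 0.0, "hand": 0.0},
  {"dx": 0.0, "dy": 0.03, "dz": -0.03, "rx": 0.0, "ry": 0.0, "rz": -5.0, "hand": 0.0},
  {"dx": 0.0, "dy": 0.03, "dz": -0.07, "rx": 0.0, "ry": 0.0, "rz": -12.0, "hand": 0.0},
  {"dx": 0.0, "dy": 0.03, "dz": -0.11, "rx": 0.0, "ry": 0.0, "rz": -19.0, "hand": 0.0},
  {"dx": 0.0, "dy": 0.03, "dz": -0.15, "rx": 0.0, "ry": 0.0, "rz": -26.0, "hand": 0.0},
])

```text
time: 10.27
position: [0.4636, -0.128, 0.196]
tcp_rot: [-0.002, 0.925, 0.38, -0.001]
force: [1.0, -1.6, 0.3]
opening: 0.0
```

```bash
python3 -c "
from h import *
home()
to((100,-20,210))
p,P=shot('side'); L=(P-O)@C*1000
m=(L[...,2]>62)&(L[...,2]<175)&(L[...,0]>20)&(L[...,0]<90)&(abs(L[...,1])<85)&(hsv(p)[...,1]>60)
Q=L[m]; print(len(Q),Q[:,2].max())
a=np.polyfit(Q[:,2],Q[:,0],1); print('lid x vs z',a, 'x at 57,160',np.polyval(a,[57,160]),'angle',np.pi/2+np.arctan(a[0]), Q[:,1].min(),Q[:,1].max())"
```

```text
case [-6.   0.9] [ 99.1 139.8] 0.1
ball 87 [-115.4 -119.7   55.7] q 1.613
t 10.32 cradle mm [ -97.3 -171.7  203.9] F [ 2.9 -1.   6.3] delta mm [248.2  18.7  -4.9] rot [  0.5  -0.1 -48.1] open -0.0
786 169.09502604059458
lid x vs z [-0.07246262 59.09954748] x at 57,160 [54.96917834 47.50552883] angle 1.498460141801828 -73.79511504503178 69.08969228636262
```

apply_moves([
  {"dx": 0.028, "dy": 0.002, "dz": -0.003, "rx": 0.0, "ry": 0.0, "rz": -6.0, "hand": 0.0},
  {"dx": 0.056, "dy": 0.004, "dz": -0.006, "rx": 0.0, "ry": 0.0, "rz": -12.0, "hand": 0.0},
  {"dx": 0.084, "dy": 0.006, "dz": -0.01, "rx": 0.0, "ry": 0.0, "rz": -18.0, "hand": 0.0},
  {"dx": 0.112, "dy": 0.008, "dz": -0.01, "rx": 0.0, "ry": 0.0, "rz": -24.0, "hand": 0.0},
  {"dx": 0.14, "dy": 0.01, "dz": -0.01, "rx": 0.0, "ry": 0.0, "rz": -30.0, "hand": 0.0},
])

```text
time: 10.78
position: [0.5719, -0.0366, 0.2043]
tcp_rot: [-0.001, 0.795, 0.606, -0.0]
force: [-0.2, -0.5, -0.3]
opening: -0.0
```

```bash
python3 -c "
from h import *
to((100,0,210))"
```

```text
t 10.78 cradle mm [ 11.8 -84.4 204.3] F [-0.2 -0.5 -0.3] delta mm [108.   56.9  -5.7] rot [ -0.1  -0.1 -18.5] open -0.0
```

apply_moves([
  {"dx": 0.022, "dy": 0.014, "dz": -0.005, "rx": 0.0, "ry": 0.0, "rz": -4.0, "hand": 0.0},
  {"dx": 0.044, "dy": 0.028, "dz": -0.005, "rx": 0.0, "ry": 0.0, "rz": -8.0, "hand": 0.0},
  {"dx": 0.066, "dy": 0.042, "dz": -0.005, "rx": 0.0, "ry": 0.0, "rz": -12.0, "hand": 0.0},
  {"dx": 0.088, "dy": 0.056, "dz": -0.005, "rx": 0.0, "ry": 0.0, "rz": -16.0, "hand": 0.0},
  {"dx": 0.108, "dy": 0.057, "dz": -0.005, "rx": 0.0, "ry": 0.0, "rz": -18.5, "hand": 0.0},
])

```text
time: 11.2
position: [0.657, 0.0517, 0.2084]
tcp_rot: [-0.001, 0.688, 0.725, 0.0]
force: [-0.7, 0.0, -0.3]
opening: -0.0002
```

```bash
python3 -c "
from h import *
to((90,0,155))"
```

```text
t 11.2 cradle mm [101.6  -0.8 208.4] F [-0.7  0.  -0.3] delta mm [  0.7 -11.6  53.5] rot [-0.1 -0.1 -0.1] open -0.0
```

apply_moves([
  {"dx": 0.001, "dy": -0.004, "dz": 0.016, "rx": 0.0, "ry": 0.0, "rz": 0.0, "hand": 0.0},
  {"dx": 0.001, "dy": -0.008, "dz": 0.032, "rx": 0.0, "ry": 0.0, "rz": 0.0, "hand": 0.0},
  {"dx": 0.001, "dy": -0.014, "dz": 0.048, "rx": 0.0, "ry": 0.0, "rz": 0.0, "hand": 0.0},
  {"dx": 0.001, "dy": -0.017, "dz": 0.048, "rx": 0.0, "ry": 0.0, "rz": 0.0, "hand": 0.0},
  {"dx": 0.001, "dy": -0.017, "dz": 0.048, "rx": 0.0, "ry": 0.0, "rz": 0.0, "hand": 0.0},
])

```text
time: 11.62
position: [0.6366, 0.051, 0.1604]
tcp_rot: [-0.002, 0.689, 0.725, -0.001]
force: [0.0, -0.0, 1.1]
opening: -0.0
```

```bash
cat >> h.py <<'E'
def lidrows(ths,r=103,lead=0):
    s,R=tcp(); w=C.T@(s["position"]-O)*1000
    print("t",round(s["time"],2),"cradle",w.round(1),"F",(C.T@s["force"]).round(1))
    for t in ths:
        c,n=np.cos(t),np.sin(t); g=np.array([55-r*c+(8-lead)*n+11,0,57+r*n+(8-lead)*c])
        print(t,g.round(1),(R.T@C@(g-w)).round(1))
E
python3 -c "
from h import *
lidrows([1.5,1.4,1.3,1.2,1.1,1.0])"
```

```text
t 11.62 cradle [ 81.2  -0.4 160.4] F [ 0.  -0.   1.1]
1.5 [ 66.7   0.  160.3] [  0.4 -14.5   0.1]
1.4 [ 56.4   0.  159.9] [  0.3 -24.8   0.6]
1.3 [ 46.2   0.  158.4] [  0.3 -35.    2.1]
1.2 [ 36.1   0.  155.9] [  0.2 -45.1   4.7]
1.1 [ 26.4   0.  152.4] [  0.2 -54.8   8.2]
1.0 [ 17.1   0.  148. ] [  0.2 -64.1  12.7]
```

apply_moves([
  {"dx": 0.0, "dy": -0.015, "dz": 0.0, "rx": 0.0, "ry": 0.0, "rz": 0.0, "hand": 0.0},
  {"dx": 0.0, "dy": -0.025, "dz": 0.001, "rx": 0.0, "ry": 0.0, "rz": 0.0, "hand": 0.0},
  {"dx": 0.0, "dy": -0.035, "dz": 0.002, "rx": 0.0, "ry": 0.0, "rz": 0.0, "hand": 0.0},
  {"dx": 0.0, "dy": -0.045, "dz": 0.005, "rx": 0.0, "ry": 0.0, "rz": 0.0, "hand": 0.0},
  {"dx": 0.0, "dy": -0.055, "dz": 0.008, "rx": 0.0, "ry": 0.0, "rz": 0.0, "hand": 0.0},
])

```text
time: 12.03
position: [0.5851, 0.0476, 0.1556]
tcp_rot: [0.001, 0.689, 0.724, 0.001]
force: [0.5, 0.3, 0.9]
opening: -0.0002
```

```bash
python3 -c "
from h import *
lidrows([1.1,1.0,.9,.8,.7,.6])
p,P=shot('side','s3'); cv2.imwrite('pics/s3c.png',cv2.resize(p[110:330,180:440,::-1],None,fx=2.3,fy=2.3))"
```

```text
t 12.03 cradle [ 29.6  -1.  155.6] F [0.5 0.2 0.9]
1.1 [ 26.4   0.  152.4] [ 1.  -3.2  3.2]
1.0 [ 17.1   0.  148. ] [  0.9 -12.5   7.6]
0.9 [  8.2   0.  142.7] [  0.9 -21.4  12.9]
0.8 [ -0.    0.  136.5] [  0.8 -29.6  19.1]
0.7 [ -7.6   0.  129.5] [  0.8 -37.3  26. ]
0.6 [-14.5   0.  121.8] [  0.8 -44.2  33.7]
```

View pics/s3c.png

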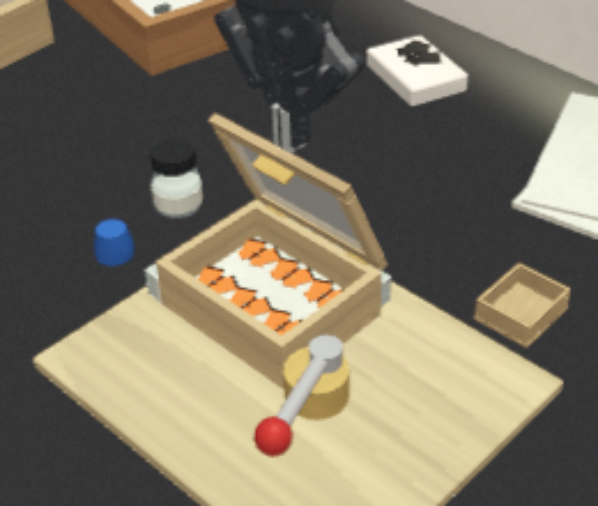

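The crop shows the lid swinging forward with the fingers behind its free edge at (290,140). The lever is swung round, with its ball at (273,436).

apply_moves([
  {"dx": 0.001, "dy": -0.009, "dz": 0.004, "rx": 0.0, "ry": 0.0, "rz": 0.0, "hand": 0.0},
  {"dx": 0.001, "dy": -0.018, "dz": 0.01, "rx": 0.0, "ry": 0.0, "rz": 0.0, "hand": 0.0},
  {"dx": 0.001, "dy": -0.026, "dz": 0.016, "rx": 0.0, "ry": 0.0, "rz": 0.0, "hand": 0.0},
  {"dx": 0.001, "dy": -0.034, "dz": 0.023, "rx": 0.0, "ry": 0.0, "rz": 0.0, "hand": 0.0},
  {"dx": 0.001, "dy": -0.041, "dz": 0.031, "rx": 0.0, "ry": 0.0, "rz": 0.0, "hand": 0.0},
])

```text
time: 12.5
position: [0.5441, 0.0466, 0.1242]
tcp_rot: [0.001, 0.689, 0.724, 0.001]
force: [0.2, 0.6, 0.9]
opening: 0.0001
```

```bash
python3 -c "
from h import *
lidrows([.6,.5,.4,.3,.2,.1,0])"
```

```text
t 12.5 cradle [-11.4   0.2 124.2] F [0.2 0.6 0.9]
0.6 [-14.5   0.  121.8] [-0.2 -3.1  2.4]
0.5 [-20.6   0.  113.4] [-0.2 -9.2 10.8]
0.4 [-25.8   0.  104.5] [ -0.3 -14.4  19.7]
0.3 [-30.    0.   95.1] [ -0.3 -18.7  29.1]
0.2 [-33.4   0.   85.3] [ -0.3 -22.   38.8]
0.1 [-35.7   0.   75.2] [ -0.3 -24.4  48.9]
0 [-37.   0.  65.] [ -0.3 -25.7  59.1]
```

apply_moves([
  {"dx": 0.0, "dy": -0.006, "dz": 0.008, "rx": 0.0, "ry": 0.0, "rz": 0.0, "hand": 0.0},
  {"dx": 0.0, "dy": -0.011, "dz": 0.017, "rx": 0.0, "ry": 0.0, "rz": 0.0, "hand": 0.0},
  {"dx": 0.0, "dy": -0.016, "dz": 0.026, "rx": 0.0, "ry": 0.0, "rz": 0.0, "hand": 0.0},
  {"dx": 0.0, "dy": -0.02, "dz": 0.035, "rx": 0.0, "ry": 0.0, "rz": 0.0, "hand": 0.0},
  {"dx": 0.0, "dy": -0.023, "dz": 0.044, "rx": 0.0, "ry": 0.0, "rz": 0.0, "hand": 0.0},
])

```text
time: 12.92
position: [0.5213, 0.0454, 0.0796]
tcp_rot: [0.001, 0.689, 0.724, 0.001]
force: [1.8, -0.6, 0.5]
opening: -0.0003
```

```bash
python3 -c "
from h import *
lidrows([.2,.1,0])"
```

```text
t 12.92 cradle [-34.2   0.3  79.6] F [ 1.8 -0.7  0.5]
0.2 [-33.4   0.   85.3] [-0.2  0.9 -5.7]
0.1 [-35.7   0.   75.2] [-0.3 -1.5  4.4]
0 [-37.   0.  65.] [-0.3 -2.8 14.6]
```

Slower for the last stretch, watching the force.

apply_moves([
  {"dx": 0.0, "dy": -0.001, "dz": 0.004, "rx": 0.0, "ry": 0.0, "rz": 0.0, "hand": 0.0},
  {"dx": 0.0, "dy": -0.003, "dz": 0.007, "rx": 0.0, "ry": 0.0, "rz": 0.0, "hand": 0.0},
  {"dx": 0.0, "dy": -0.004, "dz": 0.01, "rx": 0.0, "ry": 0.0, "rz": 0.0, "hand": 0.0},
  {"dx": 0.0, "dy": -0.004, "dz": 0.012, "rx": 0.0, "ry": 0.0, "rz": 0.0, "hand": 0.0},
  {"dx": 0.0, "dy": -0.004, "dz": 0.012, "rx": 0.0, "ry": 0.0, "rz": 0.0, "hand": 0.0},
])

```text
time: 13.33
position: [0.516, 0.0452, 0.0667]
tcp_rot: [-0.0, 0.689, 0.725, -0.0]
force: [-0.4, 0.1, -0.2]
opening: 0.0
```

```bash
python3 -c "
from h import *
lidrows([0])"
```

```text
t 13.33 cradle [-39.5   0.4  66.7] F [-0.4  0.2 -0.2]
0 [-37.   0.  65.] [-0.4  2.5  1.7]
```

apply_moves([
  {"dx": 0.0, "dy": -0.001, "dz": 0.001, "rx": 0.0, "ry": 0.0, "rz": 0.0, "hand": 0.0},
  {"dx": 0.0, "dy": -0.001, "dz": 0.002, "rx": 0.0, "ry": 0.0, "rz": 0.0, "hand": 0.0},
  {"dx": 0.0, "dy": -0.001, "dz": 0.003, "rx": 0.0, "ry": 0.0, "rz": 0.0, "hand": 0.0},
  {"dx": 0.0, "dy": -0.001, "dz": 0.003, "rx": 0.0, "ry": 0.0, "rz": 0.0, "hand": 0.0},
])

```text
time: 13.67
position: [0.5154, 0.0452, 0.0649]
tcp_rot: [0.0, 0.689, 0.725, 0.0]
force: [-2.0, -0.6, 8.7]
opening: -0.0001
```

```bash
python3 -c "
from h import *
lidrows([0])"
```

```text
t 13.67 cradle [-40.2   0.3  64.9] F [-2.  -0.5  8.7]
0 [-37.   0.  65.] [-0.3  3.2 -0.1]
```

apply_moves([
  {"dx": 0.0, "dy": 0.0, "dz": -0.02, "rx": 0.0, "ry": 0.0, "rz": 0.0, "hand": 0.0},
  {"dx": 0.0, "dy": -0.03, "dz": -0.06, "rx": 0.0, "ry": 0.0, "rz": 0.0, "hand": 0.0},
  {"dx": 0.0, "dy": -0.06, "dz": -0.1, "rx": 0.0, "ry": 0.0, "rz": 0.0, "hand": 0.0},
  {"dx": 0.03, "dy": -0.09, "dz": -0.12, "rx": 0.0, "ry": 0.0, "rz": 0.0, "hand": 0.0},
  {"dx": 0.06, "dy": -0.12, "dz": -0.14, "rx": 0.0, "ry": 0.0, "rz": 0.0, "hand": 0.0},
])

```text
time: 14.08
position: [0.4079, 0.0853, 0.1948]
tcp_rot: [0.001, 0.69, 0.723, 0.001]
force: [0.1, 0.6, 0.7]
opening: 0.0003
```

apply_moves([
  {"dx": 0.03, "dy": 0.0, "dz": 0.0, "rx": 0.0, "ry": 0.0, "rz": 0.0, "hand": 0.0},
  {"dx": 0.06, "dy": 0.0, "dz": 0.0, "rx": 0.0, "ry": 0.0, "rz": 0.0, "hand": 0.0},
  {"dx": 0.09, "dy": 0.0, "dz": 0.0, "rx": 0.0, "ry": 0.0, "rz": 0.0, "hand": 0.0},
  {"dx": 0.12, "dy": 0.0, "dz": 0.0, "rx": 0.0, "ry": 0.0, "rz": 0.0, "hand": 0.0},
  {"dx": 0.15, "dy": 0.0, "dz": 0.0, "rx": 0.0, "ry": 0.0, "rz": 0.0, "hand": 0.0},
])

```text
time: 14.5
position: [0.4003, 0.237, 0.1933]
tcp_rot: [0.0, 0.689, 0.725, 0.0]
force: [0.2, -0.6, -0.1]
opening: -0.0001
```

```bash
python3 -c "
from h import *
p,P=shot('top','t4'); L=(P-O)@C*1000
m=(L[...,2]>58)&(L[...,2]<75)&(abs(L[...,0])<85)&(abs(L[...,1])<70)
Q=L[m]; r=cv2.minAreaRect(Q[:,:2].astype(np.float32)); print('lid',r); A=np.c_[Q[:,:2],np.ones(len(Q))]; print(np.linalg.lstsq(A,Q[:,2],rcond=None)[0])
n,a,b=redball(p,P); b=C.T@(b-O)*1000; print('ball',n,b,np.arctan2(-(b[1]+94),b[0]+35)-1.22)
s,_=shot('side'); a=cv2.resize(p[120:320,220:450,::-1],None,fx=1.7,fy=1.7); b=cv2.resize(s[140:340,190:420,::-1],None,fx=1.7,fy=1.7)
cv2.imwrite('pics/end.png',np.hstack([a,b])); to((0,0,65))"
```

```text
lid ((1.4094734191894531, 0.37424468994140625), (113.64727020263672, 139.2708740234375), 0.02307920902967453)
[-3.03051628e-03  5.19953516e-04  6.33038332e+01]
ball 89 [-115.50700949 -120.01893103   56.15798703] 1.6090001625074073
t 14.6 cradle mm [-144.4  200.   193.2] F [ 1.2 -1.1  0.2] delta mm [-200.4  144.1  128. ] rot [ 0.1 -0.1  0.1] open 0.0
```

View pics/end.png

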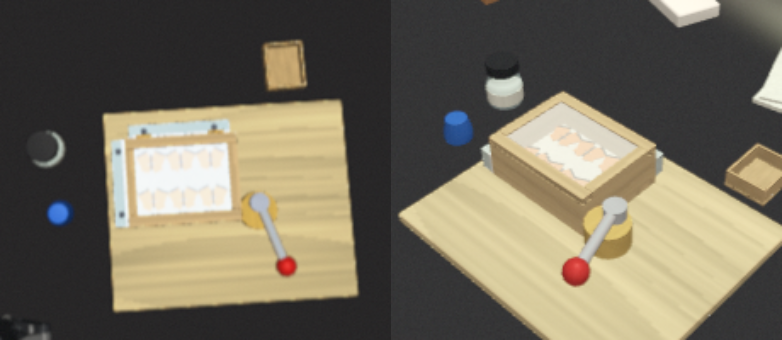

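The last view shows the lid flat on the case, the case in the corner against both stops, the eccentric against its side with the ball at (286,266), and the bystanders in place. The slope of the lid fits as 0.003 rad.

```bash
python3 -c "
from bench import job
print(job.sign_off())"
```

```text
the job is handed in; nothing more can be done
None
```

The case is seated, clamped and shut, and I handed the job in at about 14.6 s of the allowed 72 s; no verdict was reported.

- **Seating:** I pushed the case to the back stop and then to the side stop. At each stop the force rose to 12–14 N with no further motion. Afterwards the camera showed its sides parallel to the stops to about 0.1°, with both faces against them.
- **Clamping:** I swung the lever until it took about 7.8 N at the ball. The camera read q of about 1.63 under load and 1.61 afterwards. That small drop is within the camera's scatter, so a slight springing back cannot be ruled out. The lever has stayed there since.
- **Lid:** I swung the lid down and pressed it shut with 8.7 N, with the fingertip at 64.9 mm against 65 mm expected. With the arm withdrawn, the lid's slope measured about 0.003 rad. I did not see the tab itself behind the rim and inferred it from the lid lying flat.
- **Bystanders:** The jar, tray and loupe look untouched in the last picture; I did not measure their positions.

The two cameras disagreed by about 4 mm in y. The contact forces settled where the stops were.

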